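# Open a counter-top water filter whose thread hand is unknown

### The arm

A 7-joint arm with a two-finger parallel gripper is mounted at the origin on a cart in front of the work surface, level with it; the furniture and walls round the work are solid. World frame = base frame: x ahead of the robot, y to its left, z up, the work surface at z = 0. Lengths are in m, angles in rad, forces in N, time in s.
With the tool pointing down it reaches from about 0.425 to 0.875 m from the base axis. Payload 4.7 kg.
Tool frame: the origin (TCP) lies where the fingers leave the gripper's body, on its centre line; the fingertips stand 70 mm ahead of it and the grasp point (between the pads) lies 51 mm ahead of it; z points along the fingers, y is the line along which they close (so a half turn about z gives the same grasp; the last joint's range is limited). The gripper opens to 87 mm and grips with 3 to 60 N. Pads are 19 mm wide; open, the fingers measure 117 mm over their backs; the gripper's body (75 mm by 190 mm) begins 51 mm behind the grasp point.
Start: joints at [-1.159, 0.321, -0.07, 1.45, 0.023, 1.371, -0.057], TCP at [0.252, 0.599, 0.292] pointing down, gripper open.
Joint ranges: [-2.86, 2.86], [-0.3, 2.09], [-1.38, 1.24], [0.06, 2.45], [-1.56, 4.7], [0.09, 2.05], [-2.69, 2.69]. Speed limits (rad/s): [2.57, 2.57, 3.14, 3.14, 3.14, 3.14, 3.14].

### API

Orientations are given as a rotation vector (axis times angle).
In Python, from bench import get_state, get_image, get_calibration, close_job gives the robot as it stands.
- The arm moves only by the tool send_rows, never from a script. Its argument "rows" is a list of rows, each an object of numbers: "hand": the finger opening in mm, from 0 to 87; "x", "y", "z": the shift along the world's x, y, z in mm; "roll": the turn about the world's z in degrees. A call has 1 to 10 rows; each row shifts and turns the commanded pose from where the row before left it; what a row does not reach is not made up. A row lasts 1/10 s, in which the tool goes at most 50 mm and 8.59 degrees, less where a joint would pass 70% of its speed; a pose out of reach is approached as far as the arm can. A call is refused whole if a number of a shift passes 50 or a number of a turn 8.59, either way. A call with a gripper value outside its range is refused whole. The fingers move at their own pace and stop on an object; "force" is the grip in N (left out, the last holds). Time passes only in rows, so rows that do not move let the fingers close. It gives the time, the measured TCP pose, the force, the opening and the grip force at its end, in the units of the state.
- get_state(): the state, without advancing time (a new reading comes with each control period).
- get_image(name): name is "side" or "top" or "wrist"; returns the picture (420x560x3 uint8, blue, green, red); there is no depth.
- get_calibration(name): a dict with "mtx" (3x3 intrinsics, pixels), "world_from_camera" (4x4, takes a point from camera to world coordinates). Camera axes: x right, y down, z forward; pixel columns grow to the right and rows downward; lengths in m; the calibration is good to about 2 mm. A picture is of the moment at which its call begins: read the wrist's pose just before it. get_calibration takes no time and is no camera call; for the wrist camera it gives the pose at the moment of the call.
- close_job(): hands the job in; it is judged then, once.
The state is a dict: "time": time; "joint_positions": joint angles; "qd": joint speeds; "joint_torque": joint torques, N m; "position": TCP position; "tool_rot": TCP orientation; "ft_force": force on the tool from outside, world axes, zero at the start; "torque": the same for the moment, N m; "grip_width": opening from 0.0 (shut) to 1.0 (fully open); "grip_force": force on a finger pad.
Only numpy, scipy, OpenCV 4.12 (cv2) and the standard library are available. Lean on these libraries where they do the work, as an engineer would, in place of code of your own. Each camera call takes 0.05 s, during which the arm holds its last target. There are 200 camera calls.

### The job

The cartridge of the water filter is due for a change. Swing the filter's spout well out of the way to either side, then unscrew the winged cap: nobody remembers whether its thread is right-handed or left-handed, so try it gently both ways without forcing it against a stop, turn it the way that gives until it is free, and lift it straight out of the filter. Finish still holding the cap level in the gripper, a hand's breadth (10 cm) above the open filter or higher and touching nothing else, with the spout left out of the way and the things standing around left where they are.

Things in the scene. Friction and masses are not known exactly. Their poses are not given: they have to be found in the camera images.
- filter: White twin-canister water filter, immovable. Origin: underside of the foot, on the axis of the front canister (the housing with the cap); +z up, +x to the rear canister. Foot 300 x 125 x 16 mm (x -75 to +225). Housing 100 mm diameter, open rim 130 mm above the origin. Rear canister at x = +165 mm: 92 mm diameter, closed, 126 mm high; from it rises the 30 mm steel spout post to 204 mm, spout hub to 240 mm.
- spout_pivot (a point): Point on the vertical pivot axis of the spout, at the height of the spout tube's centre line (222 mm above the worktop), 165 mm from the housing's axis.
- spout_end (a point): Point on the spout tube's centre line 165 mm from the pivot, near its free end. The spout is a level steel tube 18 mm in diameter; at the end, 176 mm from the pivot, it bends down to a 21 mm nozzle whose mouth is 195 mm above the worktop.
- spout (a joint): Swing of the spout about the vertical axis, rad: 0 = pointing from the post straight across the cap (filter's -x), positive = anticlockwise seen from above; range -1.9 to 1.9. Turns with light friction (about 0.15 N m) and stays where left. Out of the way means more than 1.0 rad (60 degrees) to either side.
- cap: White screw cap, loose on the housing, about 100 g. Origin: centre of its disc's underside, which lies on the rim. Disc 84 mm diameter, 11 mm thick; below it a key with three lugs reaches 16.5 mm into the housing. Closed, its axes agree with the filter's within 4 degrees. It turns with almost no resistance until a stop and rises only when lifted.
- spice_jar: Bystander: spice jar, 44 mm diameter, 105 mm high, standing beside the filter. Origin at the centre of its underside.
- lime: Bystander: lime, about 50 mm, beside the filter. Origin at its underside.
- garlic: Bystander: garlic bulb, about 54 mm, beside the filter. Origin at its underside.
- syrup_bottle: Bystander: small dark bottle, 36 mm diameter, 84 mm high, beside the filter. Origin at the centre of its underside.
- tomato_tin: Bystander: food tin, 75 mm diameter, 110 mm high, on the left. Origin at the centre of its underside.
- cap_grip (a point): Centre of the cap's straight wing grip, 26 mm above the cap's origin. The wing runs along the cap's x axis: 56 mm long, 16 mm wide (y), its top 39 mm above the origin, 28 mm above the disc. One way (unknown, differs between starts) the cap turns about 65 degrees to a stop, liftable straight out from about 55 degrees on; the other way a firm stop comes after about 10 degrees.
Things that resemble listed ones, but are neither listed nor needed, are in the scene too. Leave any blue, green or purple look-alike of the cap alone.

How it is judged:
On the way, in this order (a step that is already met when the one before it is completed fails the run):
1. the spout is swung more than 1.0 rad to either side while the cap is still on the filter ((value of joint spout above 1 rad or value of joint spout below -1 rad) and z of cap in the frame of filter below 0.14 m), for 0.2 s.
2. the cap is turned at least 0.6 rad (35 degrees) while still seated in the filter (angle between the x axis of cap and the x axis of filter, either way round above 0.6 rad and horizontal distance between cap and filter below 0.01 m and z of cap in the frame of filter below 0.14 m), for 0.05 s.
At the end, for the whole second after the job is handed in: The cap is held in the fingers at rest, its underside at least 80 mm above the housing's rim, within 150 mm sideways of the housing's axis, tilted less than 20 degrees, not touching the filter or its spout; the spout is more than 1.0 rad to one side (z of cap in the frame of filter above 0.21 m and horizontal distance between cap and filter below 0.15 m and angle between cap's own z axis and vertical below 0.35 rad and contact force between cap and the fingers above 1 N and contact force between cap and filter below 0.1 N and linear speed of cap below 0.05 m/s and (value of joint spout above 1 rad or value of joint spout below -1 rad)); the arm keeps its last pose, push and grip.
It fails at once if a thing standing around is moved by more than 3 cm (distance of any of spice_jar, lime, garlic, syrup_bottle, tomato_tin from where it was at the start of the episode above 0.03 m).
It fails at once if the cap is wrenched by brute force (over 900 N between it and the fingers) (contact force between cap and the fingers above 900 N).
It also fails if it takes over 64 s, if anything falls off the work surface, if the arm or the gripper's body presses on something with over 40 N, if the wrist force passes 120 N, or if a joint passes its speed limit or range.

## Working session

There is one attempt and no reset: what is moved stays moved. The work goes in short steps, Python scripts to look and compute and a tool call to move; the robot and the scene stay as the last step left them, time stands still between calls to the robot, and variables do not carry over. Pictures are saved under pics/ and viewed, at most 10 in all, crops included, and the job is handed in when it is done.

Besides the shell and the picture viewer there is one more tool, called after ">>>" by a JSON object that holds its "fn" and its "kwargs", one argument or row to a line. send_rows: Moves the arm, as the interface text tells. Its arguments: {"type":"object","properties":{"rows":{"type":"array","items":{"type":"object","properties":{"hand":{"type":"number"},"x":{"type":"number"},"y":{"type":"number"},"z":{"type":"number"},"roll":{"type":"number"}}}},"force":{"type":"number"}},"required":["rows"]}

```bash
mkdir -p pics
cat > h.py <<'E'
import numpy as np, cv2
from bench import get_state,get_image,get_calibration,close_job
def ray(n,u,v,z,cal=None):
    c=cal or get_calibration(n);T=np.array(c["world_from_camera"]);K=np.array(c["mtx"])
    d=T[:3,:3]@np.linalg.solve(K,[u,v,1]);o=T[:3,3];return (o+d*(z-o[2])/d[2]).round(4)
def proj(n,p,cal=None):
    c=cal or get_calibration(n);T=np.linalg.inv(np.array(c["world_from_camera"]));q=T[:3,:3]@np.array(p)+T[:3,3];q=np.array(c["mtx"])@q;return (q[:2]/q[2]).round(1)
E
python3 - <<'E'
from h import *
for n in("top","side"):
    cv2.imwrite(f"pics/{n}1.png",get_image(n));print(n,get_calibration(n))
print(get_state())
E
```

```text
top {'mtx': array([[383.51023579,   0.        , 284.48727635],
       [  0.        , 383.51023579, 203.75654311],
       [  0.        ,   0.        ,   1.        ]]), 'world_from_camera': array([[ 0.01472635, -0.99418988,  0.1066284 ,  0.41555105],
       [-0.99982545, -0.01341511,  0.01300421,  0.27262441],
       [-0.01149823, -0.1068013 , -0.9942139 ,  1.00072771],
       [ 0.        ,  0.        ,  0.        ,  1.        ]])}
side {'mtx': array([[495.06246582,   0.        , 270.91345375],
       [  0.        , 495.06246582, 212.77394338],
       [  0.        ,   0.        ,   1.        ]]), 'world_from_camera': array([[ 0.92663695, -0.21157468,  0.31077342,  0.19076489],
       [-0.37551502, -0.56095165,  0.73778162, -0.49501817],
       [ 0.01823295, -0.8003558 , -0.59924799,  0.78292796],
       [ 0.        ,  0.        ,  0.        ,  1.        ]])}
{'time': 0.1, 'joint_positions': array([-1.15891491,  0.32170511, -0.07006751,  1.45152589,  0.02262706,
        1.37080364, -0.0569092 ]), 'qd': array([-0.00044528, -0.00158145, -0.00080355, -0.00447551, -0.00249681,
       -0.00077149,  0.00039348]), 'joint_torque': array([-1.65547526e-04, -4.92568731e+01, -4.05554473e-01, -3.13398492e+01,
       -6.40517869e-02,  3.94249416e-02,  7.77000309e-05]), 'position': array([0.25170602, 0.59888734, 0.2913127 ]), 'tool_rot': array([-6.20670771e-01, -3.07946157e+00,  2.58117401e-03]), 'ft_force': array([-0.19866122,  0.03781708, -0.46982445]), 'torque': array([-0.02538674,  0.01342406,  0.01066615]), 'grip_force': 0.0, 'grip_width': 1.0001038076933453}
```

View pics/top1.png

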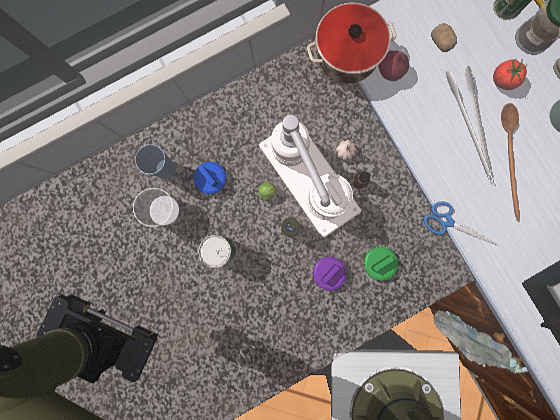

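View pics/side1.png

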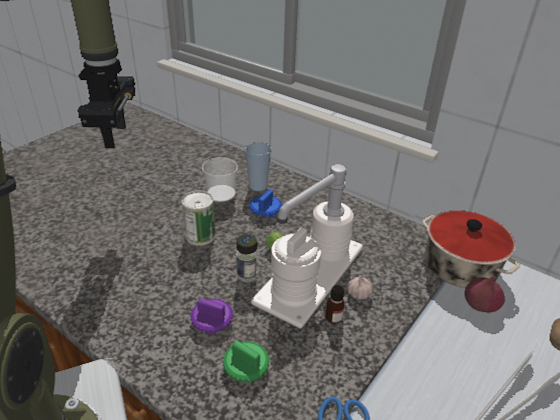

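The top view shows the filter from hub (291,123) to the front housing around (330,195), with its spout over the cap. The lime is at (267,190), jar (290,227), garlic (346,150), bottle (362,180) and tin (216,252). I'll enlarge the filter for measuring.

Run:
```python
from h import *
t=cv2.imread("pics/top1.png")[105:245,250:390];s=cv2.imread("pics/side1.png")[150:330,230:390]
a=cv2.resize(t,(560,560),interpolation=cv2.INTER_CUBIC)
cv2.imwrite("pics/c1.png",a)
cv2.imwrite("pics/c2.png",cv2.resize(s,None,fx=3.3,fy=3.3,interpolation=cv2.INTER_CUBIC))
p=ray("top",291,123,.24);q=ray("top",326,203,.222);print(p,q,np.hypot(*(q-p)[:2]))
for c in [(260,145),(327,235),(360,212)]:print(ray("top",*c,.016))
for k,u,v,z in [("lime",267,190,.025),("jar",290,226,.105),("garlic",346,150,.03),("bottle",362,180,.08),("tin",216,251,.11)]:print(k,ray("top",u,v,z))
```

```text
[0.6631 0.2717 0.24  ] [0.5018 0.1981 0.222 ] 0.17729819514027773
[0.6756 0.3521 0.016 ]
[0.4423 0.1756 0.016 ]
[0.5025 0.0911 0.016 ]
lime [0.5551 0.3309 0.025 ]
jar [0.4596 0.2707 0.105 ]
garlic [0.6613 0.1287 0.03  ]
bottle [0.5748 0.0975 0.08  ]
tin [0.3992 0.4409 0.11  ]
```

View pics/c1.png

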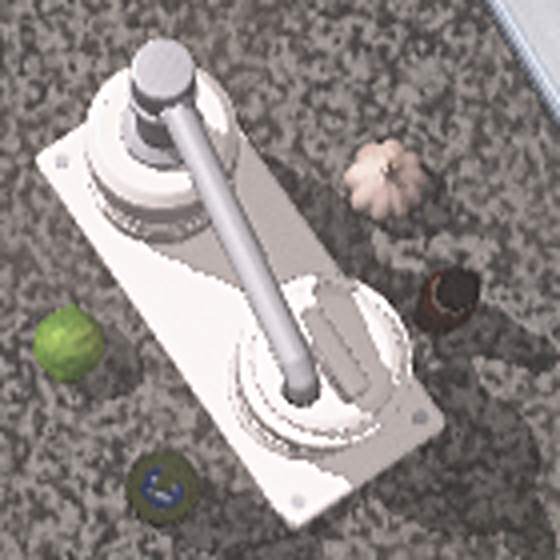

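View pics/c2.png

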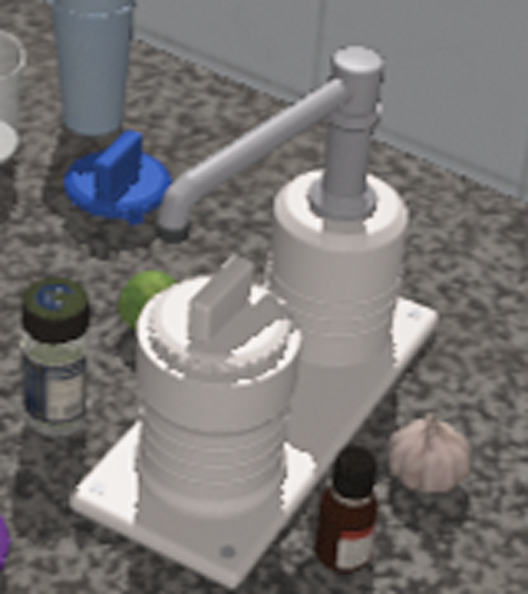

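Run:
```python
from h import *
o=lambda u,v:(250+u/4-.4,105+v/4-.4)
L,B,R=[ray("top",*o(*c),.016)[:2] for c in[(36,160),(293,528),(444,420)]]
print("len",np.linalg.norm(L-B),np.linalg.norm(B-R))
x=(L-B)/np.linalg.norm(L-B); y=(R-B)/np.linalg.norm(R-B)
ax=np.arctan2(x[1],x[0]);ay=np.arctan2(-y[0],y[1]); print("angles",np.degrees([ax,ay]))
print(B,R,L, np.cross(x,y))
mid=(B+R)/2; f=mid+.075*x; print("filter origin",f,"pivot",f+.165*x)
p=ray("top",*o(162,75),.24)[:2];print("hub",p)
q=ray("top",*o(296,365),.222)[:2];d=q-p;print("spout ang",np.degrees(np.arctan2(d[1],d[0])),np.linalg.norm(d))
c2=lambda u,v:(230+u/3.3-.4,150+v/3.3-.4)
print("side hub top",ray("side",*c2(357,62),.24))
print("side cap wing top ends",ray("side",*c2(198,298),.169),ray("side",*c2(245,265),.169))
print("top wing", ray("top",*o(326,285),.169),ray("top",*o(360,388),.169))
print("housing proj", proj("top",[*f,.141]),proj("side",[*f,.141]))
```

```text
len 0.2926540790763047 0.11972990436812354
angles [  35.41705528 -143.86707725]
[0.4381 0.1862] [0.5087 0.0895] [0.6766 0.3558] -0.9999219479430976
filter origin [0.53452165 0.18131428] pivot [0.66898928 0.27693571]
hub [0.6623 0.2736]
spout ang -154.20980999735045 0.1620403036284492
side hub top [0.6612 0.2675 0.24  ]
side cap wing top ends [0.5101 0.1671 0.169 ] [0.549  0.1853 0.169 ]
top wing [0.5677 0.1821 0.169 ] [0.5111 0.1635 0.169 ]
housing proj [330.1 192.6] [297.3 243.6]<stdin>:7: DeprecationWarning: Arrays of 2-dimensional vectors are deprecated. Use arrays of 3-dimensional vectors instead. (deprecated in NumPy 2.0)
```

Filter axis is near (0.530, 0.177), yaw about 35.5°, and the hub is at (0.662, 0.271). Sizes check out: the foot measures 293x120 and the spout about 162. The spout already sits about 10° clockwise of centre, so I'll push it clockwise with closed fingers, in from above on its right-hand side.

>>> {"fn": "send_rows", "kwargs": {
  "rows": [
    {"hand": 0,"x": 20,"y": -28,"z": 10,"roll": -8.5},
    {"hand": 0,"x": 20,"y": -28,"z": 10,"roll": -8.5},
    {"hand": 0,"x": 20,"y": -28,"z": 10,"roll": -8.5},
    {"hand": 0,"x": 20,"y": -28,"z": 10,"roll": -8.5},
    {"hand": 0,"x": 20,"y": -28,"z": 10,"roll": -8.5},
    {"hand": 0,"x": 20,"y": -28,"roll": -8.5},
    {"hand": 0,"x": 20,"y": -28,"roll": -8.5},
    {"hand": 0,"x": 20,"y": -28,"roll": -8.5},
    {"hand": 0,"x": 20,"y": -28,"roll": -8.5},
    {"hand": 0,"x": 20,"y": -28,"roll": -8.5}
  ]
}}

```text
schema error: expected keys hand, x, y, z, roll
```

>>> {"fn": "send_rows", "kwargs": {
  "rows": [
    {"hand": 0,"x": 22,"y": -29,"roll": -7.4},
    {"hand": 0,"x": 22,"y": -29,"roll": -7.4},
    {"hand": 0,"x": 22,"y": -29,"roll": -7.4},
    {"hand": 0,"x": 22,"y": -29,"roll": -7.4},
    {"hand": 0,"x": 22,"y": -29,"roll": -7.4},
    {"hand": 0},
    {"hand": 0}
  ]
}}

```text
schema error: expected keys hand, x, y, z, roll
```

>>> {"fn": "send_rows", "kwargs": {
  "rows": [
    {"hand": 0,"x": 20,"y": -28,"z": 10,"roll": -8.5},
    {"hand": 0,"x": 20,"y": -28,"z": 10,"roll": -8.5},
    {"hand": 0,"x": 20,"y": -28,"z": 10,"roll": -8.5},
    {"hand": 0,"x": 20,"y": -28,"z": 10,"roll": -8.5},
    {"hand": 0,"x": 20,"y": -28,"z": 10,"roll": -8.5},
    {"hand": 0,"x": 20,"y": -28,"z": 0,"roll": -8.5},
    {"hand": 0,"x": 20,"y": -28,"z": 0,"roll": -8.5},
    {"hand": 0,"x": 20,"y": -28,"z": 0,"roll": -8.5},
    {"hand": 0,"x": 20,"y": -28,"z": 0,"roll": -8.5},
    {"hand": 0,"x": 20,"y": -28,"z": 0,"roll": -8.5}
  ]
}}

```text
time: 1.1
position: [0.4523, 0.3179, 0.3419]
tool_rot: [2.544, 1.844, -0.001]
ft_force: [-0.5, -0.4, 0.6]
grip_width: 0.171
grip_force: 0.0
```

>>> {"fn": "send_rows", "kwargs": {
  "rows": [
    {"hand": 0,"x": 22,"y": -29,"z": 0,"roll": -7.4},
    {"hand": 0,"x": 22,"y": -29,"z": 0,"roll": -7.4},
    {"hand": 0,"x": 22,"y": -29,"z": 0,"roll": -7.4},
    {"hand": 0,"x": 22,"y": -29,"z": 0,"roll": -7.4},
    {"hand": 0,"x": 22,"y": -29,"z": 0,"roll": -7.4},
    {"hand": 0,"x": 0,"y": 0,"z": 0,"roll": 0},
    {"hand": 0,"x": 0,"y": 0,"z": 0,"roll": 0}
  ]
}}

```text
time: 1.8
position: [0.562, 0.1734, 0.3418]
tool_rot: [2.995, 0.948, -0.002]
ft_force: [-0.0, 0.4, 0.4]
grip_width: 0.007
grip_force: 0.0
```

>>> {"fn": "send_rows", "kwargs": {
  "rows": [
    {"hand": 0,"x": 0,"y": 0,"z": -22,"roll": 0},
    {"hand": 0,"x": 0,"y": 0,"z": -22,"roll": 0},
    {"hand": 0,"x": 0,"y": 0,"z": -22,"roll": 0},
    {"hand": 0,"x": -6,"y": 14,"z": 0,"roll": 0},
    {"hand": 0,"x": -6,"y": 14,"z": 0,"roll": 0},
    {"hand": 0,"x": -6,"y": 14,"z": 0,"roll": 0},
    {"hand": 0,"x": -6,"y": 14,"z": 0,"roll": 0},
    {"hand": 0,"x": -6,"y": 14,"z": 0,"roll": 0},
    {"hand": 0,"x": 0,"y": 14,"z": 0,"roll": 0},
    {"hand": 0,"x": 0,"y": 14,"z": 0,"roll": 0}
  ]
}}

```text
time: 2.8
position: [0.5315, 0.2738, 0.2768]
tool_rot: [-2.994, -0.951, -0.0]
ft_force: [-0.1, -1.8, 0.4]
grip_width: 0.009
grip_force: 0.8
```

>>> {"fn": "send_rows", "kwargs": {
  "rows": [
    {"hand": 0,"x": 2,"y": 14,"z": 0,"roll": 0},
    {"hand": 0,"x": 4,"y": 14,"z": 0,"roll": 0},
    {"hand": 0,"x": 6,"y": 14,"z": 0,"roll": 0},
    {"hand": 0,"x": 6,"y": 14,"z": 0,"roll": 0},
    {"hand": 0,"x": 6,"y": 12,"z": 0,"roll": 0},
    {"hand": 0,"x": 6,"y": 12,"z": 0,"roll": 0},
    {"hand": 0,"x": 0,"y": 0,"z": 0,"roll": 0},
    {"hand": 0,"x": 0,"y": 0,"z": 0,"roll": 0}
  ]
}}

```text
time: 3.6
position: [0.5618, 0.3529, 0.2756]
tool_rot: [2.994, 0.951, -0.001]
ft_force: [0.6, -0.2, -0.7]
grip_width: 0.003
grip_force: 0.0
```

Run:
```python
from h import *
i=get_image("top");cv2.imwrite("pics/top2.png",i)
cv2.imwrite("pics/c3.png",cv2.resize(i[95:245,230:390],(640,600),interpolation=cv2.INTER_CUBIC))
```

```text
(no output)
```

View pics/c3.png

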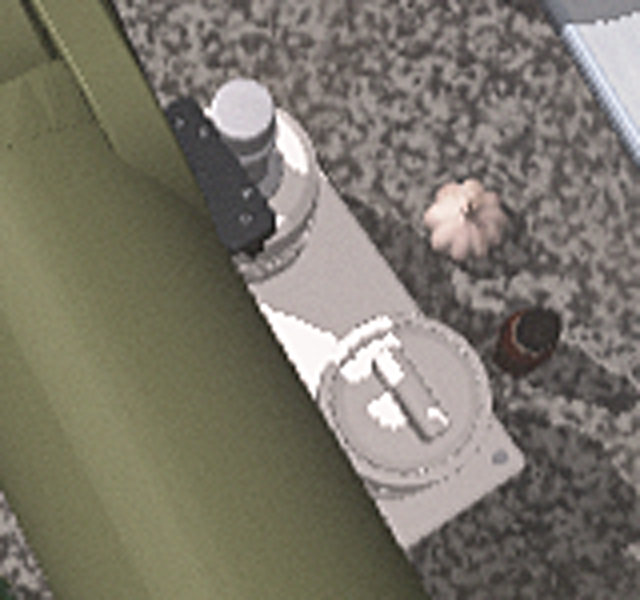

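The cap is now clear of the spout; cap rim centre is at about (405,400) in the crop, full-image (331,195). Next I'll rise, go above the cap and look with the wrist and side cameras.

>>> {"fn": "send_rows", "kwargs": {
  "rows": [
    {"hand": 0,"x": 0,"y": 0,"z": 30,"roll": 0},
    {"hand": 0,"x": 0,"y": 0,"z": 30,"roll": 0},
    {"hand": 45,"x": 0,"y": 0,"z": 30,"roll": 0},
    {"hand": 45,"x": -6,"y": -35,"z": 0,"roll": 0},
    {"hand": 45,"x": -6,"y": -35,"z": 0,"roll": 0},
    {"hand": 45,"x": -6,"y": -35,"z": 0,"roll": 0},
    {"hand": 45,"x": -6,"y": -35,"z": 0,"roll": 0},
    {"hand": 45,"x": -8,"y": -36,"z": 0,"roll": 0},
    {"hand": 45,"x": 0,"y": 0,"z": 0,"roll": 0},
    {"hand": 45,"x": 0,"y": 0,"z": 0,"roll": 0}
  ]
}}

```text
time: 4.65
position: [0.5297, 0.175, 0.367]
tool_rot: [-2.994, -0.946, -0.002]
ft_force: [-0.4, 1.2, -0.4]
grip_width: 0.509
grip_force: 0.0
```

Run:
```python
from h import *
import pickle
print(get_state()["position"])
c=get_calibration("wrist");i=get_image("wrist");s=get_image("side");cv2.imwrite("pics/w1.png",i);cv2.imwrite("pics/s2.png",s)
pickle.dump(c,open("cw1.pkl","wb"));print(c["world_from_camera"])
for p in([.53,.177,.169],[.53,.177,.141]):print(proj("wrist",p,c),proj("side",p))
cv2.imwrite("pics/ws.png",np.hstack([cv2.resize(i,(480,360)),cv2.resize(s[140:340,220:397],(318,360))]))
```

```text
[0.52971929 0.1750219  0.36697924]
[[ 5.75637901e-01 -7.82946425e-01 -2.35872642e-01  5.93829172e-01]
 [-8.17704668e-01 -5.51270876e-01 -1.65709074e-01  2.20713279e-01]
 [-2.88390668e-04  2.88262584e-01 -9.57551356e-01  4.59717976e-01]
 [ 0.00000000e+00  0.00000000e+00  0.00000000e+00  1.00000000e+00]]
[275.8 200.4] [296.9 234.5]
[275.9 194. ] [296.2 245.4]
```

View pics/ws.png

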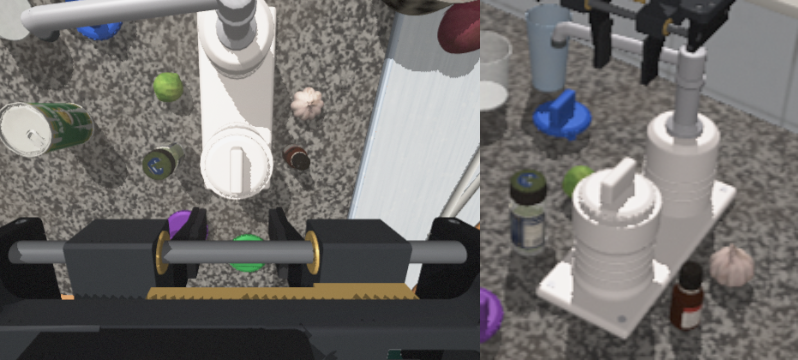

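The spout points well out to the left, and the wing is aligned with the gripper. Its top centre is at wrist pixel (276.5,199.5), against (275.8,200.4) predicted, so I'll descend and grip gently.

>>> {"fn": "send_rows", "kwargs": {
  "rows": [
    {"hand": 45,"x": 0,"y": 1,"z": -30,"roll": 0},
    {"hand": 45,"x": 0,"y": 0,"z": -30,"roll": 0},
    {"hand": 45,"x": 0,"y": 0,"z": -30,"roll": 0},
    {"hand": 45,"x": 0,"y": 0,"z": -25,"roll": 0},
    {"hand": 45,"x": 0,"y": 0,"z": -20,"roll": 0},
    {"hand": 45,"x": 0,"y": 0,"z": -14,"roll": 0},
    {"hand": 45,"x": 0,"y": 0,"z": 0,"roll": 0},
    {"hand": 45,"x": 0,"y": 0,"z": 0,"roll": 0}
  ],
  "force": 12
}}

```text
time: 5.55
position: [0.5301, 0.1779, 0.2177]
tool_rot: [2.994, 0.951, 0.001]
ft_force: [0.3, 0.4, 0.2]
grip_width: 0.516
grip_force: 0.0
```

>>> {"fn": "send_rows", "kwargs": {
  "rows": [
    {"hand": 25,"x": 0,"y": 0,"z": 0,"roll": 0},
    {"hand": 20,"x": 0,"y": 0,"z": 0,"roll": 0},
    {"hand": 15,"x": 0,"y": 0,"z": 0,"roll": 0},
    {"hand": 10,"x": 0,"y": 0,"z": 0,"roll": 0},
    {"hand": 8,"x": 0,"y": 0,"z": 0,"roll": 0},
    {"hand": 8,"x": 0,"y": 0,"z": 0,"roll": 0},
    {"hand": 8,"x": 0,"y": 0,"z": 0,"roll": 0}
  ],
  "force": 12
}}

```text
time: 6.25
position: [0.53, 0.1773, 0.2176]
tool_rot: [-2.994, -0.95, -0.001]
ft_force: [-0.4, -0.1, 2.2]
grip_width: 0.183
grip_force: 12.0
```

Run:
```python
from h import *
s=get_state();print({k:np.round(s[k],3) for k in("position","ft_force","torque","grip_force","grip_width","joint_positions")})
```

```text
{'position': array([0.53 , 0.177, 0.218]), 'ft_force': array([-0.434, -0.143,  2.208]), 'torque': array([-0.126,  0.228, -0.024]), 'grip_force': np.float64(11.986), 'grip_width': np.float64(0.183), 'joint_positions': array([-0.749,  0.182,  0.423,  1.793, -0.08 ,  1.183, -1.258])}
```

Gripped at 15.9 mm, which matches the wing. Next is a gentle trial turn.

>>> {"fn": "send_rows", "kwargs": {
  "rows": [
    {"hand": 8,"x": 0,"y": 0,"z": 0,"roll": 3},
    {"hand": 8,"x": 0,"y": 0,"z": 0,"roll": 3},
    {"hand": 8,"x": 0,"y": 0,"z": 0,"roll": 2},
    {"hand": 8,"x": 0,"y": 0,"z": 0,"roll": 2},
    {"hand": 8,"x": 0,"y": 0,"z": 0,"roll": 2},
    {"hand": 8,"x": 0,"y": 0,"z": 0,"roll": 0}
  ]
}}

```text
time: 6.85
position: [0.5301, 0.1771, 0.2176]
tool_rot: [2.879, 1.257, 0.001]
ft_force: [-0.6, 0.1, 2.7]
grip_width: 0.18
grip_force: 12.1
```

Run:
```python
from h import *
s=get_state();print({k:np.round(s[k],3) for k in("position","tool_rot","ft_force","torque","grip_force","grip_width")})
```

```text
{'position': array([0.53 , 0.177, 0.218]), 'tool_rot': array([2.879e+00, 1.257e+00, 1.000e-03]), 'ft_force': array([-0.597,  0.147,  2.694]), 'torque': array([-0.139,  0.145, -0.229]), 'grip_force': np.float64(12.07), 'grip_width': np.float64(0.18)}
```

>>> {"fn": "send_rows", "kwargs": {
  "rows": [
    {"hand": 8,"x": 0,"y": 0,"z": 0,"roll": 1.5},
    {"hand": 8,"x": 0,"y": 0,"z": 0,"roll": 1.5},
    {"hand": 8,"x": 0,"y": 0,"z": 0,"roll": 0}
  ]
}}

```text
time: 7.15
position: [0.5301, 0.1771, 0.2176]
tool_rot: [2.844, 1.333, 0.001]
ft_force: [0.3, -0.3, 3.3]
grip_width: 0.192
grip_force: 12.6
```

Run:
```python
from h import *
s=get_state();print({k:np.round(s[k],3) for k in("position","tool_rot","ft_force","torque","grip_force","grip_width")})
```

```text
{'position': array([0.53 , 0.177, 0.218]), 'tool_rot': array([2.844e+00, 1.333e+00, 1.000e-03]), 'ft_force': array([ 0.3  , -0.325,  3.275]), 'torque': array([-0.274,  0.021, -0.346]), 'grip_force': np.float64(12.553), 'grip_width': np.float64(0.192)}
```

Torque is rising and the fingers are being wedged open (0.192), so the stop is on this side. I'll turn the other way.

>>> {"fn": "send_rows", "kwargs": {
  "rows": [
    {"hand": 8,"x": 0,"y": 0,"z": 0,"roll": -5},
    {"hand": 8,"x": 0,"y": 0,"z": 0,"roll": -5},
    {"hand": 8,"x": 0,"y": 0,"z": 0,"roll": -5},
    {"hand": 8,"x": 0,"y": 0,"z": 0,"roll": -5},
    {"hand": 8,"x": 0,"y": 0,"z": 0,"roll": -4},
    {"hand": 8,"x": 0,"y": 0,"z": 0,"roll": -4},
    {"hand": 8,"x": 0,"y": 0,"z": 0,"roll": -4},
    {"hand": 8,"x": 0,"y": 0,"z": 0,"roll": 0}
  ]
}}

```text
time: 7.95
position: [0.5299, 0.1776, 0.2176]
tool_rot: [-3.102, -0.498, -0.001]
ft_force: [0.7, 0.7, 4.5]
grip_width: 0.18
grip_force: 12.0
```

Run:
```python
from h import *
s=get_state();print({k:np.round(s[k],3) for k in("position","tool_rot","ft_force","torque","grip_force","grip_width")})
```

```text
{'position': array([0.53 , 0.178, 0.218]), 'tool_rot': array([-3.102e+00, -4.980e-01, -1.000e-03]), 'ft_force': array([0.704, 0.664, 4.5  ]), 'torque': array([-0.08 ,  0.119, -0.12 ]), 'grip_force': np.float64(11.961), 'grip_width': np.float64(0.18)}
```

It gives freely at -17°, so I'll continue to about -60° from the start.

>>> {"fn": "send_rows", "kwargs": {
  "rows": [
    {"hand": 8,"x": 0,"y": 0,"z": 0,"roll": -5},
    {"hand": 8,"x": 0,"y": 0,"z": 0,"roll": -5},
    {"hand": 8,"x": 0,"y": 0,"z": 0,"roll": -5},
    {"hand": 8,"x": 0,"y": 0,"z": 0,"roll": -5},
    {"hand": 8,"x": 0,"y": 0,"z": 0,"roll": -5},
    {"hand": 8,"x": 0,"y": 0,"z": 0,"roll": -5},
    {"hand": 8,"x": 0,"y": 0,"z": 0,"roll": -5},
    {"hand": 8,"x": 0,"y": 0,"z": 0,"roll": -5},
    {"hand": 8,"x": 0,"y": 0,"z": 0,"roll": -3},
    {"hand": 8,"x": 0,"y": 0,"z": 0,"roll": 0}
  ]
}}

```text
time: 8.95
position: [0.5299, 0.1775, 0.2176]
tool_rot: [-3.069, 0.671, -0.001]
ft_force: [-0.5, -0.6, 5.0]
grip_width: 0.184
grip_force: 12.0
```

Run:
```python
from h import *
s=get_state();print({k:np.round(s[k],3) for k in("position","tool_rot","ft_force","torque","grip_force","grip_width","joint_positions")})
```

```text
{'position': array([0.53 , 0.178, 0.218]), 'tool_rot': array([-3.069e+00,  6.710e-01, -1.000e-03]), 'ft_force': array([-0.456, -0.614,  4.984]), 'torque': array([-0.094,  0.204, -0.116]), 'grip_force': np.float64(11.985), 'grip_width': np.float64(0.184), 'joint_positions': array([-0.84 ,  0.188,  0.526,  1.796, -0.102,  1.184, -2.285])}
```

>>> {"fn": "send_rows", "kwargs": {
  "rows": [
    {"hand": 8,"x": 0,"y": 0,"z": 0,"roll": 0},
    {"hand": 8,"x": 0,"y": 0,"z": 2,"roll": 0},
    {"hand": 8,"x": 0,"y": 0,"z": 3,"roll": 0},
    {"hand": 8,"x": 0,"y": 0,"z": 3,"roll": 0},
    {"hand": 8,"x": 0,"y": 0,"z": 0,"roll": 0}
  ],
  "force": 20
}}

```text
time: 9.45
position: [0.5299, 0.1772, 0.2255]
tool_rot: [-3.068, 0.674, -0.0]
ft_force: [-0.8, -0.4, -1.2]
grip_width: 0.182
grip_force: 20.0
```

Run:
```python
from h import *
s=get_state();print({k:np.round(s[k],3) for k in("position","ft_force","torque","grip_force","grip_width")})
```

```text
{'position': array([0.53 , 0.177, 0.225]), 'ft_force': array([-0.818, -0.357, -1.195]), 'torque': array([-0.003,  0.178,  0.047]), 'grip_force': np.float64(19.978), 'grip_width': np.float64(0.182)}
```

It is free: the load is only the cap's own weight. Lifting on.

>>> {"fn": "send_rows", "kwargs": {
  "rows": [
    {"hand": 8,"x": 0,"y": 0,"z": 5,"roll": 0},
    {"hand": 8,"x": 0,"y": 0,"z": 8,"roll": 0},
    {"hand": 8,"x": 0,"y": 0,"z": 14,"roll": 0},
    {"hand": 8,"x": 0,"y": 0,"z": 18,"roll": 0},
    {"hand": 8,"x": 0,"y": 0,"z": 20,"roll": 0},
    {"hand": 8,"x": 0,"y": 0,"z": 20,"roll": 0},
    {"hand": 8,"x": 0,"y": 0,"z": 18,"roll": 0},
    {"hand": 8,"x": 0,"y": 0,"z": 12,"roll": 0},
    {"hand": 8,"x": 0,"y": 0,"z": 6,"roll": 0},
    {"hand": 8,"x": 0,"y": 0,"z": 0,"roll": 0}
  ]
}}

```text
time: 10.45
position: [0.5301, 0.1773, 0.3472]
tool_rot: [-3.067, 0.674, -0.002]
ft_force: [0.5, -0.5, -1.3]
grip_width: 0.182
grip_force: 20.0
```

>>> {"fn": "send_rows", "kwargs": {
  "rows": [
    {"hand": 8,"x": 0,"y": 0,"z": 0,"roll": 0},
    {"hand": 8,"x": 0,"y": 0,"z": 0,"roll": 0},
    {"hand": 8,"x": 0,"y": 0,"z": 0,"roll": 0}
  ]
}}

```text
time: 10.75
position: [0.5295, 0.1772, 0.3455]
tool_rot: [3.067, -0.674, -0.002]
ft_force: [-0.4, 0.1, -0.6]
grip_width: 0.182
grip_force: 20.0
```

Run:
```python
from h import *
s=get_state();print({k:np.round(s[k],3) for k in("position","ft_force","grip_force","grip_width")})
cv2.imwrite("pics/e.png",np.hstack([cv2.resize(get_image("side"),(400,300)),cv2.resize(get_image("top"),(400,300))]))
```

```text
{'position': array([0.53 , 0.177, 0.345]), 'ft_force': array([-0.439,  0.129, -0.634]), 'grip_force': np.float64(19.978), 'grip_width': np.float64(0.182)}
```

View pics/e.png

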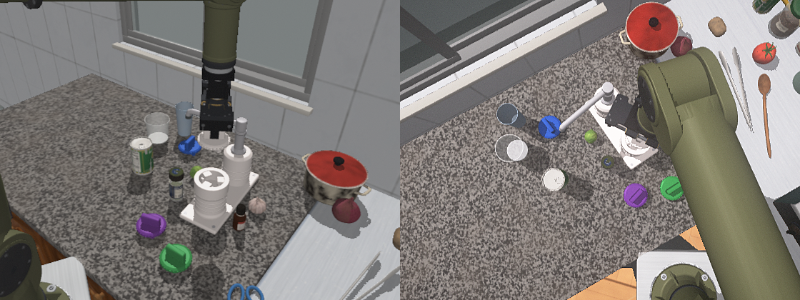

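The side view shows the cap level in the gripper at (213,140), above the open housing at (211,178). The spout points left to about (560,130) in the top view, and the bystanders in view are standing where they were.

```bash
python3 -c "
from bench import close_job;print(close_job())"
```

```text
the job is handed in; nothing more can be done
None
```

The job is handed in: the spout is swung well out to the left, and the cap unscrewed clockwise (seen from above) and is held level about 13 cm above the open filter. The call gave no verdict, and I saw no bystander moved.

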